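# Shut and latch the craft cupboard

## Task

The craft cupboard on the table has been left ajar. Swing its door to, lift the latch bar over the keeper's nose, press the door in against its sprung buffer until the bar comes up against the keeper's upright, and lower the bar all the way down into the notch so that the door stays latched when you let go. Work by feel and do not force the bar against the keeper, and leave the mug, the tub and the bottle caps where they are.

Things in the scene. Friction and masses are not known exactly. Their poses are not given: they have to be found in the camera images.
- cupboard: Low plywood cupboard, fixed: 200 mm deep (x), 360 wide (y), 210 high. Origin: centre of its underside, on the table; the front faces its own -x, z is up. Two leaves, flush in the front (x = -100): the +y leaf is the door, the -y leaf is fixed and carries the keeper. Inside, a damped, sprung buffer pushes the door open over the last 0.2 rad; it takes 1.5 N at the knob at first, 4 N when flush.
- latch_bar (a joint): Lift angle of the latch bar, rad: 0 = level on its rest lug, fully down (also when in the notch); hard stop at 0.32. It falls by its own weight, about 1.5 N at the knob. Lifted 0.17 to 0.30 it clears the keeper's nose and still meets the keeper's upright when the door is pressed in.
- knob (a point): Centre of the black round knob at the bar's free end: 22 mm diameter, 24 long, square to the door, with a 34 mm collar at its door end. It is 38 in front of the door's face, 170 from the bar's pivot and, bar level, 260 from the hinge line, 165 above the table. Pinch it from above, fingers closing along the bar; it lifts the bar and swings the door. -x: out of the door, -y: along the bar to its free end.
- bar_crossing (a point): Middle of the latch bar where it crosses the keeper; axes as the knob. The bar is flat steel, 205 mm long, 22 high, 6 thick, its inner face 8 in front of the door's face. It turns on a bolt on the door, 90 from the hinge line; this point is 110 from the bolt, 200 from the hinge line, 25 past the door's free edge.
- door_edge (a point): Point on the front face of the door at its free edge, 100 mm above the table; axes as the knob, turning with the door. It lies 175 mm from the hinge line, which is upright at x = -100, y = +155 in the cupboard's frame; the door's front face passes through that line. The door swings lightly, opens clockwise seen from above, stays where left; hard stop when flush. Latched, it rests 0.02 to 0.125 rad short of flush.
- keeper: Keeper's steel back plate, 26 mm wide, 84 high, 3 thick, on the fixed leaf. Origin on that leaf's face (x = -100, y = -45 in the cupboard's frame), 165 above the table; axes as the cupboard's. It carries a strap hook, 8 wide, shaped like a J open at the top: tall upright at the back, notch, nose in front. The keeper must never take more than 25 N.
- notch (a point): Nominal middle of the hook's notch, 24 mm in front of the fixed leaf, level with the bar. The notch is 9 wide (bar 6), behind it the upright (top 42 above this point), before it the nose, 8 thick, its round top 14 above the level bar's lower edge; notch floor 2 below that edge. The hook is clamped in long slots and really stands up to 10 mm nearer or farther than this: not measured, to be felt.
- mug: White mug, 76 mm diameter, 85 high, loose, on the table in front of the cupboard. Origin: centre of its underside. Leave alone.
- cap_tub: Clear plastic tub with bottle caps, 92 mm diameter, 50 high, loose, on top of the cupboard near its back. Origin: centre of its underside. Leave alone.
- cap_a: Red bottle cap, 38 mm diameter, 16 high, loose, on the table in front of the cupboard. Origin: centre of its underside. Leave alone.
- cap_b: White bottle cap, 38 mm diameter, 16 high, loose, on the table in front of the cupboard. Origin: centre of its underside. Leave alone.

How it is judged:
On the way:
1. the door is pressed in with the bar lifted over the keeper's nose (x of bar_crossing in the frame of cupboard above -0.139 m and value of joint latch_bar above 0.09 rad), for 0.02 s.
At the end, for the whole second after the job is handed in: The bar is fully down (below 0.025 rad) in the notch behind the keeper's nose, the door shut (bar_crossing within 37 mm of the front's plane), and the buffer holds the bar against the keeper (over 1 N); bar at rest; mug, tub and caps within 20 mm of where they stood (x of bar_crossing in the frame of cupboard above -0.137 m and value of joint latch_bar below 0.025 rad and contact force between keeper and anything else above 1 N and velocity of joint latch_bar between -0.05 and 0.05 rad/s); the robot touches nothing.
It fails at once if the keeper is loaded with more than 25 N (contact force between keeper and anything else above 25 N).
It fails at once if the mug is moved by more than 20 mm (distance of mug from where it was at the start of the episode above 0.02 m).
It fails at once if the tub of caps is moved by more than 20 mm (distance of cap_tub from where it was at the start of the episode above 0.02 m).
It fails at once if a bottle cap is moved by more than 20 mm (distance of any of cap_a, cap_b from where it was at the start of the episode above 0.02 m).
It also fails if it takes over 64 s, if anything falls off the work surface, if the arm or the gripper's body presses on something with over 40 N, if the wrist force passes 120 N, or if a joint passes its speed limit or range.

## Robot

A 7-joint arm with a two-finger parallel gripper is mounted at the origin on the work surface. World frame = base frame: x ahead of the robot, y to its left, z up, the work surface at z = 0. Lengths are in m, angles in rad, forces in N, time in s.
With the tool pointing down it reaches from about 0.4 to 0.85 m from the base axis. Payload 6.9 kg.
Tool frame: the origin (TCP) lies midway between the tips of the shut fingers; the grasp point (between the pads) lies 19 mm behind it; x points along the fingers, y is the direction in which the jaws open and shut, and the axes are right-handed (so a half turn about x gives the same grasp; the last joint's range is limited). The gripper opens to 85 mm and grips with 20 to 120 N. Pads are 22 mm wide; open, the fingers measure 114 mm over their backs; the gripper's body (76 mm by 85 mm) begins 54 mm behind the grasp point. The pads swing forward as they close: fully open they stand 13 mm farther back than shut.
Start: joints at [1.367, 0.507, -0.238, 1.5, 0.126, 1.149, -0.155], TCP at [0.191, -0.595, 0.231] pointing down, gripper open.
Joint ranges: [-3.08, 3.08], [-0.24, 2.05], [-1.43, 1.35], [0, 2.5], [-1.52, 4.66], [0.17, 1.96], [-2.89, 2.89]. Speed limits (rad/s): [2.39, 2.39, 3.14, 3.14, 3.14, 3.14, 3.14].

## Interface

Orientations are given as a unit quaternion [w, x, y, z].
In Python, from rig import * gives the robot as it stands.
- The arm moves only by the tool servo_tool, never from a script. Its arguments are lists of equal length, an entry for each row: "linear": the shift along the tool's x, y, z in cm, a list of three; "twist": the turn, a rotation vector about the tool's x, y, z in rad, a list of three; "gripper": the opening, from 0 (shut) to 1 (fully open). In form: {"linear": [[x, y, z], ...], "twist": [[ax, ay, az], ...], "gripper": [gripper, ...]}. A call has 1 to 10 rows; each row shifts and turns the commanded pose from where the row before left it, along the tool's axes as they then stand; what a row does not reach is not made up. A row lasts 1/8 s, in which the tool goes at most 62.5 mm and 10.7 degrees, less where a joint would pass 70% of its speed; a pose out of reach is approached as far as the arm can. A call is refused whole if a number of a shift passes 6.25 or a number of a turn 0.188, either way. A call with a gripper value outside its range is refused whole. The fingers move at their own pace and stop on an object; "newtons" is the grip in N (left out, the last holds). Time passes only in rows, so rows that do not move let the fingers close. It gives the time, the measured TCP pose, the force and the opening at its end, in the units of the state.
- sense(): the state, without advancing time (a new reading comes with each control period).
- snapshot(name): name is "side" or "top" or "wrist"; returns the picture (400x640x3 uint8, red, green, blue); there is no depth.
- get_calibration(name): a dict with "fx", "fy", "cx", "cy" (pixels), "dist_coeffs" ([k1, k2, p1, p2, k3] as OpenCV has them; the pictures are not rectified), "view" (4x4, takes a point from world to camera coordinates). Camera axes: x right, y up, looking along -z (the intrinsics and any distortion apply to the point x, -y, -z); pixel columns grow to the right and rows downward; lengths in m; the calibration is good to about 2 mm. A picture is of the moment at which its call begins: read the wrist's pose just before it. get_calibration takes no time and is no camera call; for the wrist camera it gives the pose at the moment of the call.
- sign_off(): hands the job in, once; it reports no verdict.
Trained networks look in the newest picture that a camera, given by its name, has taken for a name from the list of things; names that differ only in an ending like _2 or _b are one class to them, and where a whole thing is asked for, a point or a joint stands for the part that bears it (a point fixed in the world has none). Each returns a list of dicts, best first, with "conf" (0 to 1); they miss things now and then, are a little off and sometimes report something else, mostly with a low value. They report only what shows in the picture. A call takes as long as a camera call.
- look_for(camera, target): "point" ([x, y, z] in m, in the coordinates of the camera as it stood for that picture, good to about 4 mm: the middle of the surface that is visible of it).
- cut_out(camera, target): "region" (400x640 bool, what is visible of it).
- landmark_of(camera, target): "point" ([x, y, z] in m, in the coordinates of the camera as it stood for that picture, good to about 4 mm: a listed point, or the origin of a listed thing).
The state is a dict: "time_s": time; "joint_pos": joint angles; "dq": joint speeds; "joint_efforts": joint torques, N m; "ee_pos": TCP position; "eef_rot": TCP orientation; "force": force on the tool from outside, world axes, zero at the start; "torque": the same for the moment, N m; "opening": opening from 0.0 (shut) to 1.0 (fully open).
Only numpy, scipy, OpenCV 4.12 (cv2) and the standard library are available. Lean on these libraries where they do the work, as an engineer would, in place of code of your own. Each camera call takes 0.05 s, during which the arm holds its last target.

## Working session

There is one attempt and no reset: what is moved stays moved. The work goes in short steps, Python scripts to look and compute and a tool call to move; the robot and the scene stay as the last step left them, time stands still between calls to the robot, and variables do not carry over. Pictures are saved under pics/ and viewed, and the job is handed in when it is done.

Besides the shell and the picture viewer there is one more tool, called after "Request:" as name(argument=value, ...) on one line, values as JSON. servo_tool: Moves the arm, as the interface text tells. Its arguments: {"type":"object","properties":{"linear":{"type":"array","items":{"type":"array","items":{"type":"number"}}},"twist":{"type":"array","items":{"type":"array","items":{"type":"number"}}},"gripper":{"type":"array","items":{"type":"number"}},"newtons":{"type":"number"}},"required":["linear","twist","gripper"]}

```bash
mkdir -p pics; ls
cat > h.py <<'E'
from rig import *
import numpy as np, cv2
def towc(name):
    return np.linalg.inv(np.array(get_calibration(name)["view"]))
def w(T,p): return (T@np.r_[p,1])[:3]
E
python3 - <<'E'
from h import *
s=sense(); print(s)
for n in ["side","top","wrist"]:
    T=towc(n)
    im=snapshot(n); cv2.imwrite(f"pics/{n}0.png",im[:,:,::-1])
    print(n,T[:3,3].round(3))
    if n=="wrist": continue
    for t in ["cupboard","knob","bar_crossing","door_edge","keeper","notch","mug","cap_tub","cap_a","cap_b"]:
        r=landmark_of(n,t)
        print(t,[(np.round(w(T,d["point"]),3).tolist(),round(d["conf"],2)) for d in r[:3]])
print(sense()["time_s"])
E
```

```text
pics
{'time_s': 0.0, 'joint_pos': array([ 1.36651748,  0.50832221, -0.23752199,  1.50118476,  0.12571842,
        1.14888932, -0.15478612]), 'dq': array([ 0.00127243, -0.00084709, -0.00068099,  0.00017927,  0.0003425 ,
        0.00170404,  0.00050454]), 'joint_efforts': array([ 6.91760488e-04, -6.20595574e+01, -2.18713358e+00, -2.49647534e+01,
        1.24988408e-02,  1.20161366e-02, -1.27090411e-05]), 'ee_pos': array([ 0.19028819, -0.59477665,  0.23042137]), 'eef_rot': array([-0.10847116, -0.69852045, -0.10973018,  0.69875781]), 'force': array([-0.83814859, -0.55119771, -0.38474249]), 'torque': array([-0.07540529,  0.00589466, -0.06327499]), 'opening': 0.9993884641310047}
side [ 0.496 -0.873  0.726]
cupboard [([0.452, 0.158, -0.003], 0.89)]
knob [([0.529, -0.067, 0.163], 0.84)]
bar_crossing [([0.482, -0.021, 0.166], 0.72)]
door_edge [([0.462, 0.003, 0.099], 0.69), ([0.53, -0.066, 0.163], 0.45)]
keeper [([0.496, 0.06, 0.164], 0.86)]
notch [([0.495, 0.039, 0.163], 0.67)]
mug [([0.561, -0.186, 0.004], 0.95)]
cap_tub [([0.37, 0.201, 0.21], 0.83), ([0.5, 0.059, 0.163], 0.24)]
cap_a [([0.416, -0.215, 0.003], 0.84), ([0.488, -0.296, 0.001], 0.61)]
cap_b [([0.416, -0.215, 0.003], 0.84), ([0.488, -0.296, 0.001], 0.61)]
top [ 0.396 -0.023  1.309]
cupboard []
knob [([0.527, -0.062, 0.168], 0.64)]
bar_crossing [([0.476, -0.019, 0.166], 0.89)]
door_edge [([0.458, -0.002, 0.105], 0.92)]
keeper [([0.492, 0.064, 0.165], 0.54)]
notch [([0.497, 0.041, 0.165], 0.5), ([0.368, 0.202, 0.209], 0.5)]
mug [([0.555, -0.181, 0.002], 0.9)]
cap_tub [([0.369, 0.203, 0.211], 0.66)]
cap_a [([0.486, -0.296, 0.002], 0.57), ([0.413, -0.213, 0.001], 0.48)]
cap_b [([0.486, -0.296, 0.002], 0.57), ([0.413, -0.213, 0.001], 0.48)]
wrist [ 0.255 -0.575  0.374]
1.15
```

View pics/side0.png

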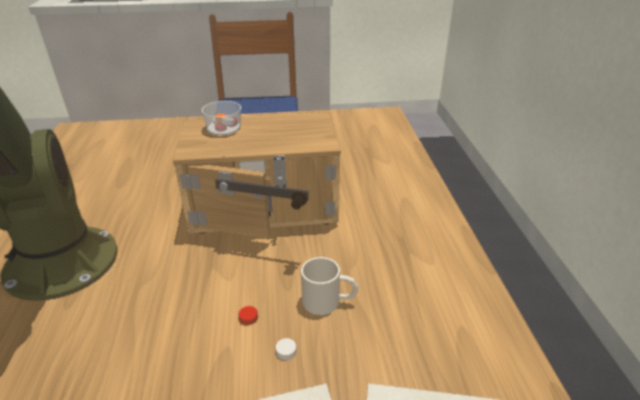

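View pics/top0.png

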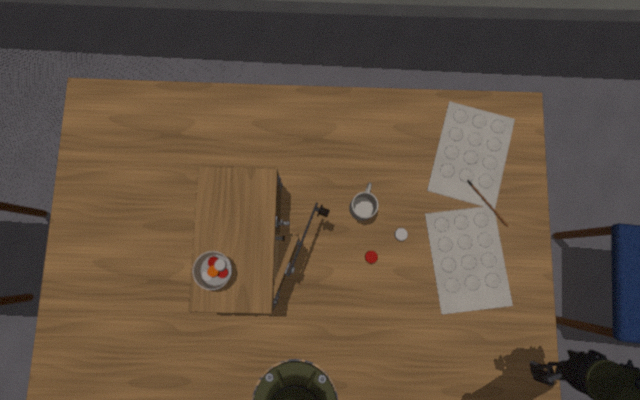

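```bash
cat >> h.py <<'E'
from scipy.optimize import least_squares
from scipy.spatial.transform import Rotation as Ro
def Rq(q): return Ro.from_quat([q[1],q[2],q[3],q[0]]).as_matrix()
def model(p):
    # p: cx,cy,yaw,theta(open),lift
    c=np.array([p[0],p[1],0]);R=Ro.from_euler('z',p[2]).as_matrix()
    th=p[3]; l=p[4]
    a=np.array([-np.sin(th),-np.cos(th),0]); n=np.array([-np.cos(th),np.sin(th),0]) # along to free end, outward
    h=np.array([-.1,.155,0]); u=np.array([0,0,1.])
    f=lambda d,o,z: c+R@(h+a*d+n*o+u*z)
    b=lambda r,o: f(.09+r*np.cos(l),o,.165+r*np.sin(l))
    return dict(cupboard=c,knob=b(.17,.038),bar_crossing=b(.11,.011),door_edge=f(.175,0,.1),
      keeper=c+R@np.array([-.1,-.045,.165]),notch=c+R@np.array([-.124,-.045,.165]),
      _a=R@a,_n=R@n,_h=c+R@h)
E
python3 - <<'E'
from h import *
obs=dict(cupboard=[[.452,.158,-.003]],knob=[[.529,-.067,.163],[.527,-.062,.168]],bar_crossing=[[.482,-.021,.166],[.476,-.019,.166]],
door_edge=[[.462,.003,.099],[.458,-.002,.105]],keeper=[[.496,.06,.164],[.492,.064,.165]],notch=[[.495,.039,.163],[.497,.041,.165]])
def res(p):
    m=model([*p,0]);return np.concatenate([(m[k]-np.array(o))[:2] for k,v in obs.items() for o in v])
r=least_squares(res,[.45,.158,1.57,.34],loss='soft_l1',f_scale=.004)
print(r.x.round(4)); print((res(r.x)*1000).round(1))
m=model([*r.x,0]); 
for k in m: print(k,m[k].round(4))
s=sense();print(Rq(s["eef_rot"]).round(3),s["ee_pos"])
E
```

```text
[0.4494 0.1615 1.584  0.3609]
[-2.6  3.5 -1.8  2.1  0.2 -2.9 -2.   2.   4.  -0.  -1.8 -3.2  2.2  1.8
 -0.3  2.1  3.7 -1.9  1.  -0.9 -1.  -2.9]
cupboard [0.4494 0.1615 0.    ]
knob [ 0.5272 -0.0649  0.165 ]
bar_crossing [ 0.48  -0.019  0.165]
door_edge [ 4.602e-01 -2.000e-04  1.000e-01]
keeper [0.4957 0.0621 0.165 ]
notch [0.496  0.0381 0.165 ]
_a [ 0.9402 -0.3407  0.    ]
_n [-0.3407 -0.9402  0.    ]
_h [0.2957 0.0594 0.    ]
[[ 0.     0.305 -0.952]
 [ 0.    -0.952 -0.305]
 [-1.    -0.    -0.   ]] [ 0.19052497 -0.59524933  0.23126922]
```

View pics/wrist0.png

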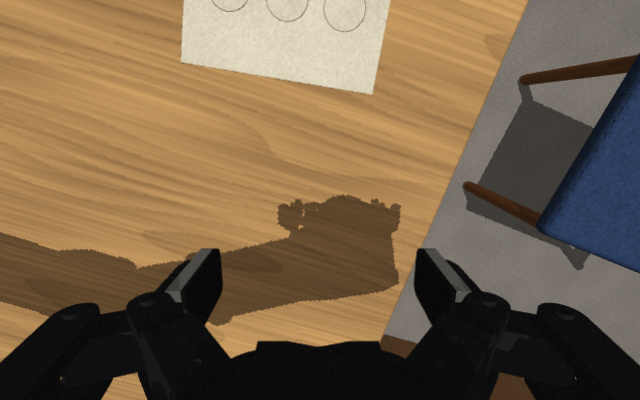

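Request:
servo_tool(linear=[[-0.2, -3.3, -4], [-0.2, -3.3, -4], [-0.2, -3.3, -4], [-0.2, -3.3, -4], [-0.2, -3.3, -4], [-0.2, -3.3, -4], [-0.2, -3.3, -4], [-0.2, -3.3, -4], [-0.2, -3.3, -4], [-0.2, -3.3, -4]], twist=[[0, 0, 0], [0, 0, 0], [0, 0, 0], [0, 0, 0], [0, 0, 0], [0, 0, 0], [0, 0, 0], [0, 0, 0], [0, 0, 0], [0, 0, 0]], gripper=[1, 1, 1, 1, 1, 1, 1, 1, 0.7, 0.7])

```text
time_s: 2.4
ee_pos: [0.4717, -0.1576, 0.2516]
eef_rot: [0.109, 0.699, 0.109, -0.698]
force: [1.3, -0.7, 0.8]
opening: 0.702
```

Request:
servo_tool(linear=[[0, -3, -3.8], [0, -1.9, -2], [0, 0, 0], [0, 0, 0], [0, 0, 0], [0, 0, 0], [0, 0, 0], [0, 0, 0]], twist=[[0, 0, 0], [-0.15, 0, 0], [-0.15, 0, 0], [-0.15, 0, 0], [-0.15, 0, 0], [-0.15, 0, 0], [-0.16, 0, 0], [0, 0, 0]], gripper=[0.6, 0.6, 0.6, 0.6, 0.6, 0.6, 0.6, 0.6])

```text
time_s: 3.4
ee_pos: [0.5112, -0.0948, 0.2513]
eef_rot: [0.405, 0.58, 0.405, -0.58]
force: [0.0, 0.5, 1.1]
opening: 0.599
```

```bash
cat >> h.py <<'E'
def togo(p,a):
    s=sense();R=Rq(s["eef_rot"]);d=np.array(p)-s["ee_pos"]
    y=np.array([a[0],a[1],0]);yc=R[:,1]
    ang=np.arctan2(yc[0]*y[1]-yc[1]*y[0],yc[:2]@y[:2])
    print("t",s["time_s"],"pos",s["ee_pos"].round(4),"F",s["force"].round(2),"open",round(s["opening"],3))
    print("lin cm tool",(R.T@d*100).round(2),"twist x",-round(ang,4)); print(R.round(3))
E
python3 - <<'E'
from h import *
T=towc("wrist");im=snapshot("wrist");cv2.imwrite("pics/w1.png",im[:,:,::-1])
for t in ["knob","bar_crossing","door_edge","keeper","notch"]:
    r=landmark_of("wrist",t); print(t,[(np.round(w(T,d["point"]),3).tolist(),round(d["conf"],2)) for d in r[:2]])
togo([.526,-.068,.146],[.940,-.341])
E
```

```text
knob [([0.528, -0.063, 0.165], 0.85), ([0.497, 0.042, 0.164], 0.24)]
bar_crossing [([0.479, -0.02, 0.168], 0.88)]
door_edge [([0.463, -0.001, 0.099], 0.95)]
keeper []
notch [([0.498, 0.045, 0.165], 0.84), ([0.485, -0.3, -0.001], 0.68)]
t 3.7 pos [ 0.5112 -0.0946  0.2513] F [ 0.79  0.09 -0.43] open 0.6
lin cm tool [10.53  0.47 -3.01] twist x -0.0044
[[ 0.     0.939 -0.345]
 [-0.    -0.345 -0.939]
 [-1.     0.     0.   ]]
```

View pics/w1.png

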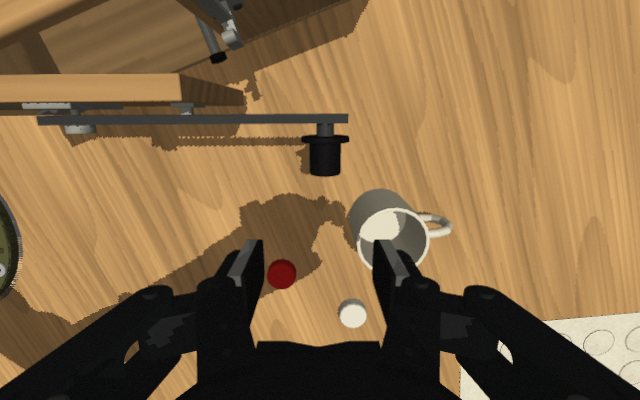

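Request:
servo_tool(linear=[[1, 0.5, -3], [4, 0, 0], [4, 0, 0], [1.6, 0, 0], [0, 0, 0], [0, 0, 0], [0, 0, 0], [0, 0, 0], [0, 0, 0]], twist=[[0, 0, 0], [0, 0, 0], [0, 0, 0], [0, 0, 0], [0, 0, 0], [0, 0, 0], [0, 0, 0], [0, 0, 0], [0, 0, 0]], gripper=[0.6, 0.6, 0.6, 0.6, 0.6, 0, 0, 0, 0], newtons=25)

```text
time_s: 4.82
ee_pos: [0.5265, -0.0678, 0.1467]
eef_rot: [0.405, 0.58, 0.405, -0.579]
force: [-1.9, 1.2, 5.4]
opening: 0.249
```

Run:
```python
from h import *
im=snapshot("wrist");cv2.imwrite("pics/w2.png",im[:,:,::-1])
togo([.526,-.068,.146],[.940,-.341])
```

```text
t 4.875 pos [ 0.5265 -0.0678  0.1467] F [-3.44  1.55  6.26] open 0.246
lin cm tool [ 0.07 -0.04  0.03] twist x -0.003
[[ 0.001  0.939 -0.344]
 [-0.    -0.344 -0.939]
 [-1.     0.001 -0.   ]]
```

View pics/w2.png

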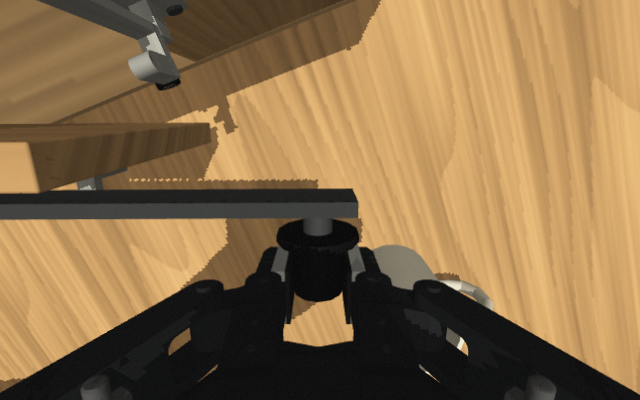

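Request:
servo_tool(linear=[[-1, -0.03, 0], [-1, -0.09, 0], [-1, -0.15, 0], [-1, -0.21, 0], [0, 0, 0], [0, 0, 0]], twist=[[0, 0, 0], [0, 0, 0], [0, 0, 0], [0, 0, 0], [0, 0, 0], [0, 0, 0]], gripper=[0, 0, 0, 0, 0, 0], newtons=35)

```text
time_s: 5.62
ee_pos: [0.5224, -0.0669, 0.1856]
eef_rot: [0.405, 0.58, 0.404, -0.579]
force: [3.9, -2.1, -0.8]
opening: 0.242
```

Run:
```python
from h import *
im=snapshot("wrist");cv2.imwrite("pics/w3.png",im[:,:,::-1])
T=towc("side");im=snapshot("side");cv2.imwrite("pics/s3.png",cv2.resize(im[100:300,100:420,::-1],None,fx=2.4,fy=2.4))
togo([.526,-.068,.146],[.940,-.341])
```

```text
t 5.725 pos [ 0.5224 -0.0669  0.1854] F [ 3.93 -1.84  0.1 ] open 0.247
lin cm tool [ 3.94  0.37 -0.02] twist x -0.0034
[[ 0.001  0.939 -0.344]
 [-0.    -0.344 -0.939]
 [-1.     0.001 -0.   ]]
```

View pics/w3.png

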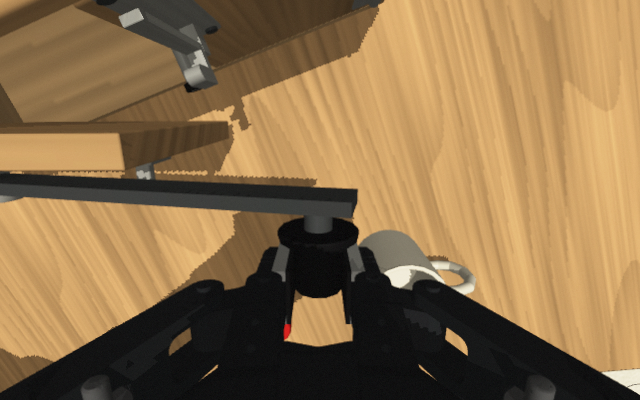

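View pics/s3.png

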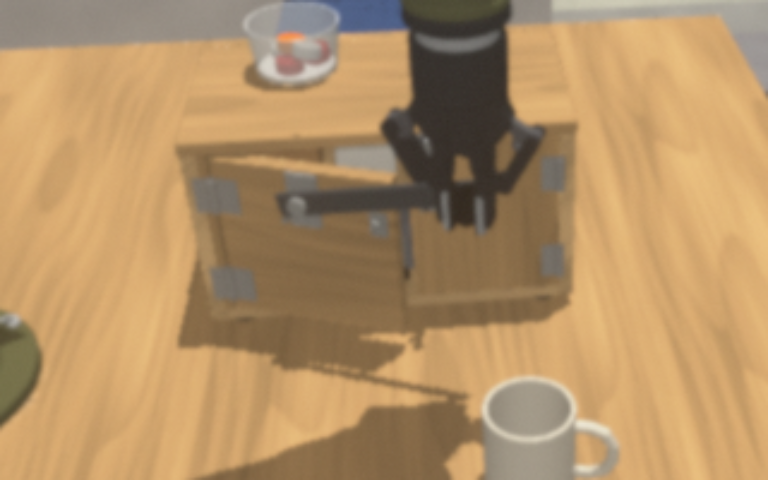

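Request:
servo_tool(linear=[[0, 0.1, -0.64], [0, 0.18, -1.28], [0, 0.18, -1.28], [0, 0.18, -1.28], [0, 0, 0], [0, 0, 0]], twist=[[-0.025, 0, 0], [-0.05, 0, 0], [-0.05, 0, 0], [-0.05, 0, 0], [0, 0, 0], [0, 0, 0]], gripper=[0, 0, 0, 0, 0, 0])

```text
time_s: 6.48
ee_pos: [0.5411, -0.0256, 0.1852]
eef_rot: [0.454, 0.542, 0.454, -0.542]
force: [5.1, -1.9, 0.2]
opening: 0.244
```

```bash
cat >> h.py <<'E'
def est():
    # door angle from TCP assuming constant radial offset
    s=sense();H=np.array([.2957,.0594]);r=s["ee_pos"][:2]-H
    ang=np.arctan2(r[1],r[0]); off=np.arctan2(.0415,.2562)
    th=-(ang+off)+(1.584-np.pi/2)
    print("rad",round(np.hypot(*r),4),"(0.2595) theta",round(th,4), "tool yaw th",round(-np.arctan2(*Rq(s["eef_rot"])[[1,0],1])+.0132,4))
E
python3 - <<'E'
from h import *
im=snapshot("wrist");cv2.imwrite("pics/w4.png",im[:,:,::-1])
togo([.526,-.068,.146],[.940,-.341]);est()
E
```

```text
t 6.525 pos [ 0.5411 -0.0256  0.1852] F [ 5.98 -2.98 -0.29] open 0.242
lin cm tool [ 3.92 -0.75  4.43] twist x 0.1723
[[ 0.001  0.985 -0.175]
 [-0.    -0.175 -0.985]
 [-1.     0.001  0.   ]]
rad 0.2597 (0.2595) theta 0.1862 tool yaw th 0.1889
```

View pics/w4.png

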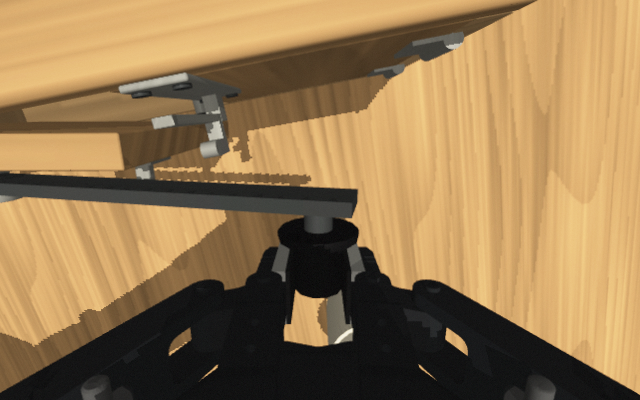

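Request:
servo_tool(linear=[[0, 0.14, -0.38], [0, 0.06, -0.38], [0, 0.06, -0.38], [0, 0, 0], [0, 0, 0]], twist=[[-0.015, 0, 0], [-0.015, 0, 0], [-0.015, 0, 0], [0, 0, 0], [0, 0, 0]], gripper=[0, 0, 0, 0, 0])

```text
time_s: 7.15
ee_pos: [0.5448, -0.0144, 0.1852]
eef_rot: [0.466, 0.532, 0.466, -0.532]
force: [2.9, -2.6, -1.2]
opening: 0.242
```

Run:
```python
from h import *
for i in range(4):
    im=snapshot("wrist");print(sense()["force"].round(2))
est()
```

```text
[ 3.26 -2.19 -0.48]
[ 2.9  -1.83 -0.77]
[ 2.99 -2.12 -0.38]
[ 2.88 -1.71 -1.34]
rad 0.2598 (0.2595) theta 0.1415 tool yaw th 0.1442
```

Request:
servo_tool(linear=[[0, 0.03, -0.2], [0, 0.03, -0.2], [0, 0, 0]], twist=[[-0.008, 0, 0], [-0.008, 0, 0], [0, 0, 0]], gripper=[0, 0, 0])

```text
time_s: 7.72
ee_pos: [0.5459, -0.0105, 0.1853]
eef_rot: [0.471, 0.528, 0.471, -0.528]
force: [2.2, -2.7, 0.1]
opening: 0.24
```

Request:
servo_tool(linear=[[0, 0.02, -0.13], [0, 0.02, -0.13], [0, 0, 0]], twist=[[-0.005, 0, 0], [-0.005, 0, 0], [0, 0, 0]], gripper=[0, 0, 0])

```text
time_s: 8.1
ee_pos: [0.5466, -0.008, 0.1853]
eef_rot: [0.473, 0.525, 0.473, -0.525]
force: [1.8, -2.8, -0.8]
opening: 0.239
```

Run:
```python
from h import *
for i in range(2):
    im=snapshot("wrist");print(sense()["force"].round(2))
cv2.imwrite("pics/w5.png",im[:,:,::-1])
est()
```

```text
[ 1.84 -1.85 -0.97]
[ 2.46 -2.4  -1.23]
rad 0.2598 (0.2595) theta 0.1152 tool yaw th 0.118
```

View pics/w5.png

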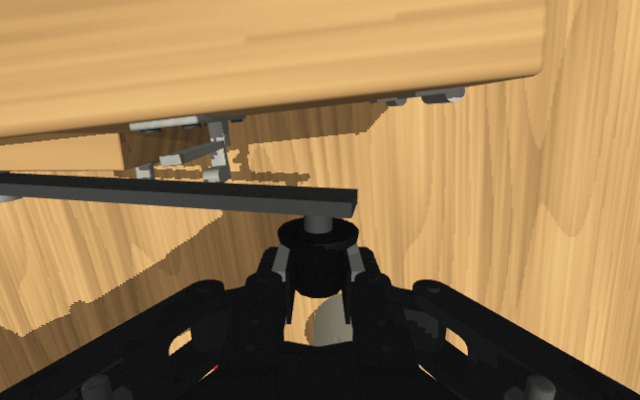

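Request:
servo_tool(linear=[[0, 0.02, -0.13], [0, 0.02, -0.13], [0, 0, 0]], twist=[[-0.005, 0, 0], [-0.005, 0, 0], [0, 0, 0]], gripper=[0, 0, 0])

```text
time_s: 8.57
ee_pos: [0.5473, -0.0055, 0.1853]
eef_rot: [0.476, 0.523, 0.476, -0.523]
force: [1.6, -2.5, -0.5]
opening: 0.239
```

Request:
servo_tool(linear=[[0, 0.02, -0.13], [0, 0.02, -0.13], [0, 0, 0]], twist=[[-0.005, 0, 0], [-0.005, 0, 0], [0, 0, 0]], gripper=[0, 0, 0])

```text
time_s: 8.95
ee_pos: [0.548, -0.0029, 0.1853]
eef_rot: [0.478, 0.521, 0.478, -0.521]
force: [1.0, -2.4, -1.2]
opening: 0.241
```

Run:
```python
from h import *
for i in range(2):
    im=snapshot("wrist");print(sense()["force"].round(2))
cv2.imwrite("pics/w6.png",im[:,:,::-1])
est()
```

```text
[ 1.87 -2.89 -0.22]
[ 1.97 -2.73 -0.53]
rad 0.2599 (0.2595) theta 0.0949 tool yaw th 0.098
```

View pics/w6.png

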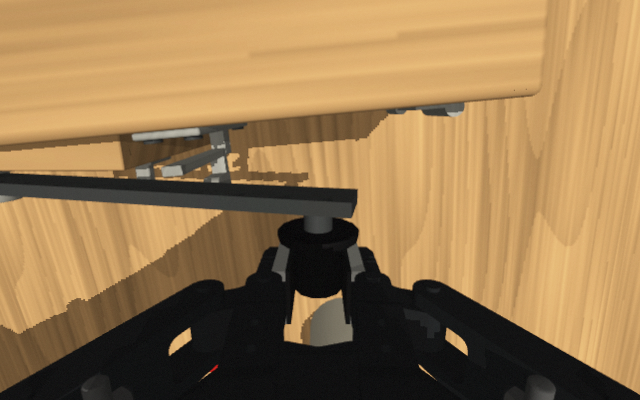

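Request:
servo_tool(linear=[[0, 0.02, -0.13], [0, 0.02, -0.13], [0, 0, 0]], twist=[[-0.005, 0, 0], [-0.005, 0, 0], [0, 0, 0]], gripper=[0, 0, 0])

```text
time_s: 9.43
ee_pos: [0.5486, -0.0003, 0.1853]
eef_rot: [0.481, 0.518, 0.481, -0.518]
force: [1.4, -3.1, -0.7]
opening: 0.247
```

Request:
servo_tool(linear=[[0, 0.02, -0.13], [0, 0, 0]], twist=[[-0.005, 0, 0], [0, 0, 0]], gripper=[0, 0])

```text
time_s: 9.68
ee_pos: [0.5489, 0.0009, 0.1853]
eef_rot: [0.482, 0.517, 0.482, -0.517]
force: [-0.1, -3.5, -1.4]
opening: 0.245
```

Request:
servo_tool(linear=[[0, 0.02, -0.13], [0, 0, 0]], twist=[[-0.005, 0, 0], [0, 0, 0]], gripper=[0, 0])

```text
time_s: 9.93
ee_pos: [0.5492, 0.0022, 0.1853]
eef_rot: [0.484, 0.516, 0.484, -0.516]
force: [1.8, -3.0, -0.7]
opening: 0.241
```

Run:
```python
from h import *
for i in range(2):
    im=snapshot("wrist");print(sense()["force"].round(2))
cv2.imwrite("pics/w7.png",im[:,:,::-1])
est()
```

```text
[ 0.81 -2.63 -0.75]
[ 1.51 -2.58 -0.2 ]
rad 0.2599 (0.2595) theta 0.0748 tool yaw th 0.0781
```

View pics/w7.png

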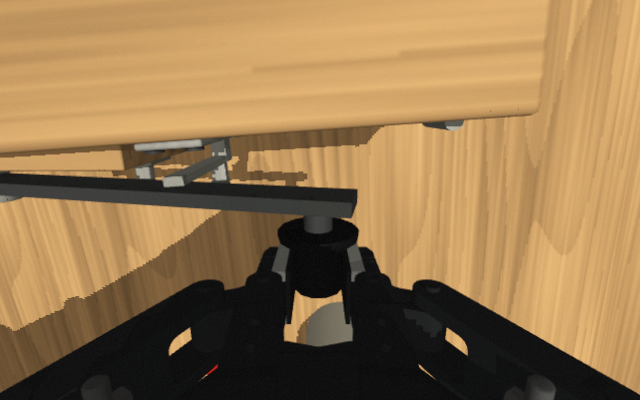

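Request:
servo_tool(linear=[[0, 0.02, -0.13], [0, 0, 0]], twist=[[-0.005, 0, 0], [0, 0, 0]], gripper=[0, 0])

```text
time_s: 10.28
ee_pos: [0.5495, 0.0034, 0.1853]
eef_rot: [0.485, 0.515, 0.485, -0.515]
force: [1.8, -3.8, -1.0]
opening: 0.247
```

Request:
servo_tool(linear=[[0, 0.02, -0.13], [0, 0, 0]], twist=[[-0.005, 0, 0], [0, 0, 0]], gripper=[0, 0])

```text
time_s: 10.52
ee_pos: [0.5498, 0.0047, 0.1853]
eef_rot: [0.486, 0.514, 0.486, -0.513]
force: [1.0, -3.5, -0.9]
opening: 0.241
```

Run:
```python
from h import *
for i in range(3):
    im=snapshot("wrist");print(sense()["force"].round(2))
cv2.imwrite("pics/w8.png",im[:,:,::-1])
est();print(sense()["ee_pos"])
```

```text
[ 1.33 -2.1  -0.66]
[ 2.36 -3.1  -1.47]
[ 2.22 -3.61 -0.81]
rad 0.2599 (0.2595) theta 0.0647 tool yaw th 0.0681
[0.54974451 0.0046983  0.18531412]
```

View pics/w8.png

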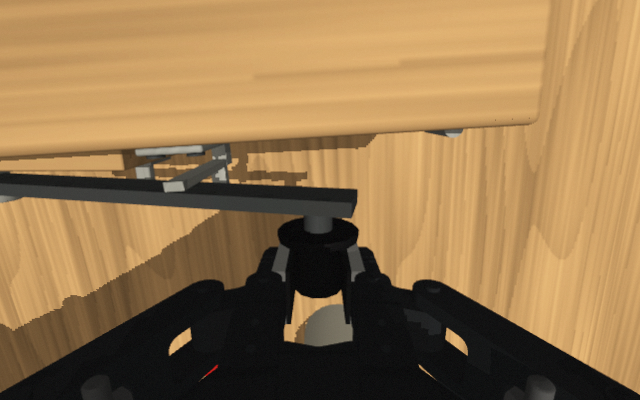

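Request:
servo_tool(linear=[[0, 0.02, -0.13], [0, 0, 0]], twist=[[-0.005, 0, 0], [0, 0, 0]], gripper=[0, 0])

```text
time_s: 10.92
ee_pos: [0.55, 0.0059, 0.1853]
eef_rot: [0.487, 0.512, 0.487, -0.512]
force: [2.0, -4.6, -0.4]
opening: 0.244
```

Request:
servo_tool(linear=[[0, 0.02, -0.13], [0, 0, 0]], twist=[[-0.005, 0, 0], [0, 0, 0]], gripper=[0, 0])

```text
time_s: 11.18
ee_pos: [0.5503, 0.0073, 0.1853]
eef_rot: [0.489, 0.511, 0.489, -0.511]
force: [2.0, -3.5, -1.2]
opening: 0.246
```

Run:
```python
from h import *
for i in range(3):
    im=snapshot("wrist");print(sense()["force"].round(2))
cv2.imwrite("pics/w9.png",im[100:250,50:370,::-1].repeat(2,0).repeat(2,1))
est();print(sense()["ee_pos"])
```

```text
[ 1.14 -3.22 -0.67]
[ 1.9  -3.63 -1.  ]
[ 2.61 -4.14 -1.05]
rad 0.2599 (0.2595) theta 0.0546 tool yaw th 0.0581
[0.55031835 0.00726667 0.18532329]
```

View pics/w9.png

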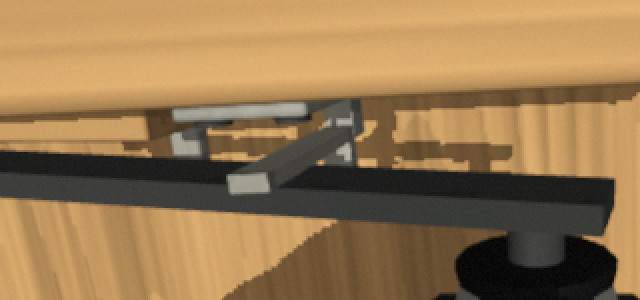

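Request:
servo_tool(linear=[[0, 0.02, -0.13], [0, 0, 0]], twist=[[-0.005, 0, 0], [0, 0, 0]], gripper=[0, 0])

```text
time_s: 11.58
ee_pos: [0.5504, 0.0075, 0.1853]
eef_rot: [-0.49, -0.51, -0.489, 0.51]
force: [1.9, -6.4, -0.3]
opening: 0.245
```

Run:
```python
from h import *
f=[]
for i in range(4):
    im=snapshot("wrist");f.append(sense()["force"])
print(np.mean(f,0).round(2));est();print(sense()["ee_pos"])
```

```text
[ 1.3  -6.17  0.17]
rad 0.2599 (0.2595) theta 0.0537 tool yaw th 0.0541
[0.55036651 0.00749661 0.1852633 ]
```

Request:
servo_tool(linear=[[0.4, 0.09, 0.03], [0.4, 0.08, 0], [0.4, 0.07, 0], [0.3, 0.05, 0], [0, 0, 0]], twist=[[0, 0, 0], [0, 0, 0], [0, 0, 0], [0, 0, 0], [0, 0, 0]], gripper=[0, 0, 0, 0, 0])

```text
time_s: 12.4
ee_pos: [0.5528, 0.0074, 0.17]
eef_rot: [-0.49, -0.509, -0.49, 0.511]
force: [1.2, -4.7, -1.0]
opening: 0.242
```

Run:
```python
from h import *
f=[]
for i in range(3):
    im=snapshot("wrist");f.append(sense()["force"])
cv2.imwrite("pics/w10.png",im[100:250,50:370,::-1].repeat(2,0).repeat(2,1))
print(np.mean(f,0).round(2));est();print(sense()["ee_pos"])
```

```text
[ 1.17 -5.68 -0.48]
rad 0.2623 (0.2595) theta 0.0523 tool yaw th 0.0538
[0.55282203 0.00736917 0.17004905]
```

View pics/w10.png

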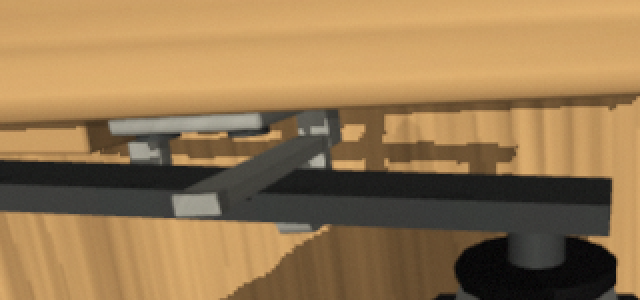

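Request:
servo_tool(linear=[[0.3, 0.03, 0], [0.3, 0.03, 0], [0.3, 0.03, 0], [0, 0, 0]], twist=[[0, 0, 0], [0, 0, 0], [0, 0, 0], [0, 0, 0]], gripper=[0, 0, 0, 0])

```text
time_s: 13.05
ee_pos: [0.5536, 0.0073, 0.161]
eef_rot: [-0.49, -0.509, -0.49, 0.511]
force: [0.3, -5.0, 0.6]
opening: 0.244
```

Request:
servo_tool(linear=[[0.3, 0.02, 0], [0.3, 0.02, 0], [0, 0, 0]], twist=[[0, 0, 0], [0, 0, 0], [0, 0, 0]], gripper=[0, 0, 0])

```text
time_s: 13.42
ee_pos: [0.554, 0.0073, 0.1551]
eef_rot: [-0.49, -0.509, -0.49, 0.511]
force: [0.6, -5.8, 0.3]
opening: 0.244
```

Run:
```python
from h import *
f=[]
for i in range(3):
    im=snapshot("wrist");f.append(sense()["force"])
cv2.imwrite("pics/w11.png",im[100:250,50:370,::-1].repeat(2,0).repeat(2,1))
print(np.mean(f,0).round(2));est();print(sense()["ee_pos"])
```

```text
[ 0.93 -5.35  0.64]
rad 0.2635 (0.2595) theta 0.0516 tool yaw th 0.0539
[0.5539791  0.00732502 0.15510607]
```

View pics/w11.png

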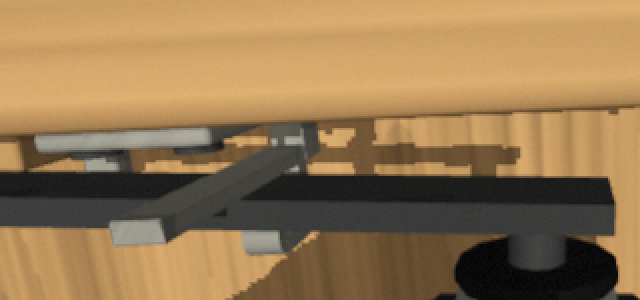

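Request:
servo_tool(linear=[[0.25, 0.01, 0], [0.25, 0.01, 0], [0.2, 0, 0], [0, 0, 0]], twist=[[0, 0, 0], [0, 0, 0], [0, 0, 0], [0, 0, 0]], gripper=[0, 0, 0, 0])

```text
time_s: 14.08
ee_pos: [0.5542, 0.0073, 0.1481]
eef_rot: [-0.49, -0.509, -0.49, 0.511]
force: [0.6, -4.4, -0.3]
opening: 0.245
```

Request:
servo_tool(linear=[[0.1, 0, 0], [0, 0, 0]], twist=[[0, 0, 0], [0, 0, 0]], gripper=[0, 0])

```text
time_s: 14.32
ee_pos: [0.5542, 0.0073, 0.1473]
eef_rot: [-0.49, -0.509, -0.49, 0.511]
force: [0.4, -5.9, 2.4]
opening: 0.243
```

Request:
servo_tool(linear=[[0.1, 0, 0], [0, 0, 0]], twist=[[0, 0, 0], [0, 0, 0]], gripper=[0, 0])

```text
time_s: 14.58
ee_pos: [0.5542, 0.0073, 0.147]
eef_rot: [-0.49, -0.509, -0.49, 0.511]
force: [-2.0, -6.5, 9.2]
opening: 0.244
```

Request:
servo_tool(linear=[[-0.1, 0, 0.1], [0, 0, 0.1], [0, 0, 0.1], [0, 0, 0.1], [0, 0, 0]], twist=[[0.004, 0, 0], [0.004, 0, 0], [0.004, 0, 0], [0.003, 0, 0], [0, 0, 0]], gripper=[0, 0, 0, 0, 0])

```text
time_s: 15.2
ee_pos: [0.5536, 0.0042, 0.1471]
eef_rot: [-0.486, -0.513, -0.487, 0.514]
force: [-5.7, -1.5, 5.5]
opening: 0.244
```

Run:
```python
from h import *
f=[]
for i in range(3):
    im=snapshot("wrist");f.append(sense()["force"])
cv2.imwrite("pics/w12.png",im[:,:,::-1])
print(np.mean(f,0).round(2));est();print(sense()["ee_pos"])
```

```text
[-5.74 -1.93  5.59]
rad 0.2638 (0.2595) theta 0.0633 tool yaw th 0.068
[0.55362066 0.00424527 0.14715286]
```

View pics/w12.png

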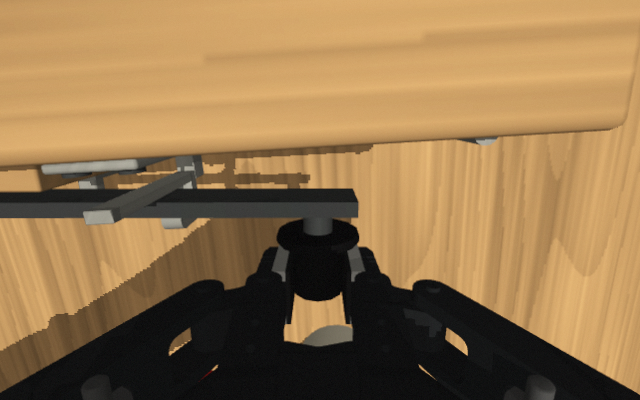

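Request:
servo_tool(linear=[[0, 0, 0], [0, 0, 0], [0, 0, 0], [0, 0, 0]], twist=[[0, 0, 0], [0, 0, 0], [0, 0, 0], [0, 0, 0]], gripper=[0.42, 0.42, 0.42, 0.42])

```text
time_s: 15.85
ee_pos: [0.5549, 0.0041, 0.1473]
eef_rot: [0.486, 0.514, 0.486, -0.513]
force: [0.1, 0.3, 0.0]
opening: 0.423
```

Run:
```python
from h import *
im=snapshot("wrist")
cv2.imwrite("pics/w13.png",im[:,:,::-1])
s=sense();print(s["force"].round(2),s["opening"],s["ee_pos"])
```

```text
[ 0.58  0.51 -0.32] 0.4160685734840339 [0.55486195 0.00411175 0.14727639]
```

View pics/w13.png

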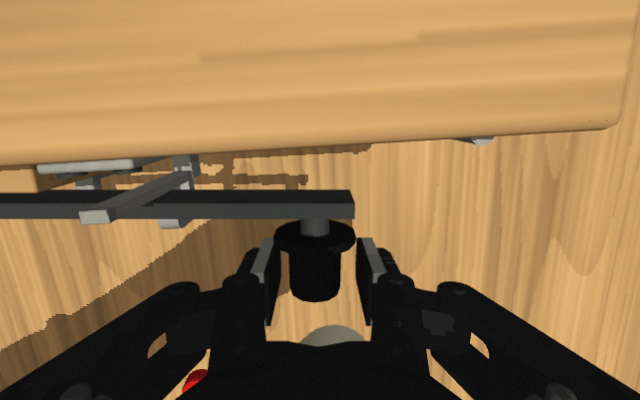

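Request:
servo_tool(linear=[[0, 0, 0.3], [0, 0, 0], [-1, 0, 0], [-2, 0, 0], [-4, 0, 0], [-4, 0, 0], [0, 0, 5], [0, 0, 5], [0, 0, 5], [0, 0, 0]], twist=[[0, 0, 0], [0, 0, 0], [0, 0, 0], [0, 0, 0], [0, 0, 0], [0, 0, 0], [0, 0, 0], [0, 0, 0], [0, 0, 0], [0, 0, 0]], gripper=[0.5, 0.5, 0.5, 0.5, 0.5, 0.5, 0.5, 0.5, 0.5, 0.5])

```text
time_s: 17.15
ee_pos: [0.5455, -0.1541, 0.2573]
eef_rot: [-0.484, -0.515, -0.484, 0.516]
force: [0.1, -0.8, -0.6]
opening: 0.502
```

Run:
```python
from h import *
for n in ["wrist","side","top"]:
    T=towc(n);im=snapshot(n);cv2.imwrite(f"pics/{n}14.png",im[:,:,::-1])
    for t in ["knob","bar_crossing","door_edge","mug","cap_tub","cap_a"]:
        r=landmark_of(n,t); print(n,t,[(np.round(w(T,d["point"]),3).tolist(),round(d["conf"],2)) for d in r[:2]])
s=sense();print(s["force"].round(2),s["ee_pos"],s["time_s"])
m=model([.4494,.1615,1.584,.065,0]);print({k:m[k].round(3) for k in ["knob","bar_crossing","door_edge"]})
```

```text
wrist knob []
wrist bar_crossing []
wrist door_edge []
wrist mug [([0.563, -0.178, 0.002], 0.98), ([0.418, -0.212, 0.001], 0.74)]
wrist cap_tub []
wrist cap_a [([0.49, -0.301, -0.003], 0.69), ([0.419, -0.21, 0.001], 0.56)]
side knob [([0.556, 0.01, 0.163], 0.56)]
side bar_crossing [([0.494, 0.038, 0.163], 0.88)]
side door_edge [([0.473, 0.054, 0.098], 0.86)]
side mug [([0.559, -0.185, 0.003], 0.7)]
side cap_tub [([0.367, 0.205, 0.21], 0.89)]
side cap_a [([0.414, -0.213, -0.0], 0.58)]
top knob [([0.553, 0.01, 0.167], 0.87)]
top bar_crossing [([0.49, 0.037, 0.167], 0.9)]
top door_edge []
top mug [([0.556, -0.183, 0.003], 0.49)]
top cap_tub [([0.369, 0.202, 0.209], 0.97)]
top cap_a [([0.413, -0.211, 0.0], 0.64)]
[-0.48  1.13 -0.06] [ 0.54628588 -0.14880042  0.2572596 ] 18.2
{'knob': array([0.553, 0.008, 0.165]), 'bar_crossing': array([0.495, 0.038, 0.165]), 'door_edge': array([0.47, 0.05, 0.1 ])}
```

View pics/wrist14.png

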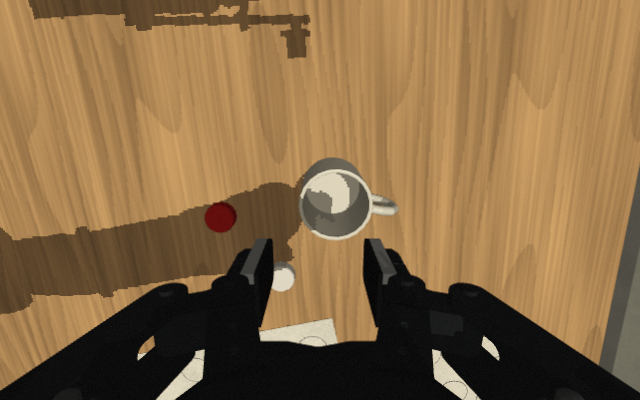

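View pics/side14.png

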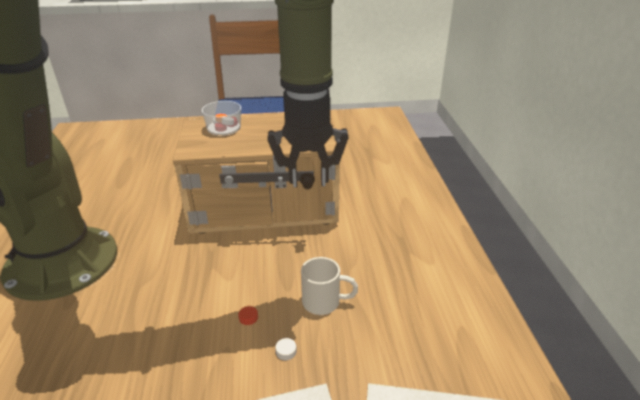

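```bash
python3 -c "
from rig import *
print(sign_off())"
```

```text
the job is handed in; nothing more can be done
None
```

The door is shut and the latch bar is down in the keeper's notch. I handed the job in at about 18 s, with the gripper clear of everything. No verdict came back.

**What I did:**
- I pinched the knob, lifted the bar about 0.23 rad and swung the door in until the bar touched the upright. That was at about 0.054 rad short of flush, where the force at the knob jumped from about 3.5 N to 6.2 N.
- I lowered the bar lightly along the upright until it came to rest, with no catch at the nose. I then eased the door back about 3 mm until the force dropped as the nose took up the buffer's load, and let go.
- I estimate the keeper took only about 3–4 N. I worked that out from the wrist force rather than measuring it at the keeper.

**Last checks:**
- After I let go, the wrist picture showed the bar behind the nose, and the force on the tool fell to about 0.
- With the arm withdrawn, the side and top cameras put the bar crossing about 24 mm in front of the cupboard face, with the bar level. Both match a door 0.065 rad short of flush to within about 5 mm.
- The mug, tub and red cap measured within about 5 mm of their starting places, which is within the camera error. In the last two pictures I could only place the white cap by eye; the wrist detection put it about 6 mm off, and nothing went near it.
- The last wrist picture did not show the latch, so the knob and bar were confirmed only from the side and top views.

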